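# Open the label printer for a new roll

### The arm

A 6-joint arm with a two-finger parallel gripper is mounted at the origin on a cart in front of the work surface, level with it; the furniture and walls round the work are solid. World frame = base frame: x ahead of the robot, y to its left, z up, the work surface at z = 0. Lengths are in mm, angles in rad, forces in N, time in s.
With the tool pointing down it reaches from about 275 to 825 mm from the base axis. Payload 4.9 kg.
Tool frame: the origin (TCP) lies at the very end of the fingers, on their centre line; the grasp point (between the pads) lies 19 mm behind it (grip_point_offset is the z of the grasp point in the tool frame, in mm); z points along the fingers, y is the line along which they close (so a half turn about z gives the same grasp; the last joint's range is limited). The gripper opens to 85 mm and grips with 20 to 120 N. Pads are 22 mm wide; open, the fingers measure 114 mm over their backs; the gripper's body (76 mm by 85 mm) begins 54 mm behind the grasp point. The pads swing forward as they close: fully open they stand 13 mm farther back than shut.
Start: joints at [1.115, 0.326, -0.193, 1.052, 0, 1.437], TCP at [173.946, 521.787, 231.281] pointing down, gripper open.
Joint ranges: [-2.65, 2.65], [-0.97, 1.79], [-1.3, 1.35], [-1.93, 2.1], [-1.47, 1.37], [-3.14, 3.14]. Speed limits (rad/s): [2.57, 2.57, 3.14, 3.14, 3.14, 3.14].

### API

Orientations are given as [roll, pitch, yaw] about the fixed x, y, z axes, in that order (R = Rz(yaw) Ry(pitch) Rx(roll)).
In Python, from cell import sense, read_camera, camera_info, job_done, search_frame, place_of, grip_point_offset gives the robot as it stands.
- The arm moves only by the tool step_arm, never from a script. Its argument "plan" is text: rows parted by semicolons, each of 6 numbers parted by spaces: the shift along the tool's x, y, z in mm, then the turn, a rotation vector about the tool's x, y, z in degrees. In form: dx dy dz wx wy wz; .... A call has 1 to 20 rows; each row is the pose to reach, as a shift and turn from the pose commanded when the call began, along the tool's axes at that moment; what a row does not reach only later rows make up. A row lasts 1/8 s, in which the tool goes at most 62.5 mm and 10.7 degrees, less where a joint would pass 70% of its speed; a pose out of reach is approached as far as the arm can. A call with a gripper value outside its range is refused whole. "hand" is the gripper command: -1 is shut, 1 is fully open, values between are in proportion, set as the call begins (left out, the last holds). The fingers move at their own pace and stop on an object; "force" is the grip in N (left out, the last holds). Time passes only in rows, so rows that repeat a pose let the fingers close. It gives the time, the measured TCP pose, the force, the opening and the grip force at its end, in the units of the state.
- sense(): the state, without advancing time (a new reading comes with each control period).
- read_camera(name): name is "scene" or "side" or "wrist"; returns the picture (400x640x3 uint8, red, green, blue); there is no depth.
- camera_info(name): a dict with "mtx" (3x3 intrinsics, pixels), "R" (3x3) and "t" (3): a world point X has camera coordinates R X + t; the wrist camera has in their place "tool_from_camera" (4x4, takes a point from camera to tool coordinates, whose origin is the TCP and whose axes are the flange's). Camera axes: x right, y down, z forward; pixel columns grow to the right and rows downward; lengths in mm; the calibration is good to about 2 mm. A picture is of the moment at which its call begins: read the wrist's pose just before it. camera_info takes no time and is no camera call.
- job_done(): hands the job in; it is judged then, once.
Trained networks look in the newest picture that a camera, given by its name, has taken for a name from the list of things; names that differ only in an ending like _2 or _b are one class to them, and where a whole thing is asked for, a point or a joint stands for the part that bears it (a point fixed in the world has none). Each returns a list of dicts, best first, with "p" (0 to 1); they miss things now and then, are a little off and sometimes report something else, mostly with a low value. They report only what shows in the picture. A call takes as long as a camera call.
- search_frame(camera, name): "position" ([x, y, z] in mm, in world coordinates, good to about 4 mm: the middle of the surface that is visible of it).
- place_of(camera, name): "position" ([x, y, z] in mm, in world coordinates, good to about 4 mm: a listed point, or the origin of a listed thing).
The state is a dict: "clock": time; "joint_positions": joint angles; "joint_velocities": joint speeds; "joint_torque": joint torques, N m; "position": TCP position; "eef_rot": TCP orientation; "ft_force": force on the tool from outside, world axes, zero at the start; "wrist_torque": the same for the moment, N m; "width": opening from 0.0 (shut) to 1.0 (fully open); "gripper_force": force on a finger pad.
Only numpy, scipy, OpenCV 4.12 (cv2) and the standard library are available. Lean on these libraries where they do the work, as an engineer would, in place of code of your own. Each camera call takes 0.05 s, during which the arm holds its last target. There are 200 camera calls.

### The job

Get the label printer ready for a new roll: press the wide release key at its front until the lid springs ajar, flip the lid up and over past its balance point so that it stays lying open by its own weight, then push the roll guides inside fully apart to their stops. Work only with gentle touches and pushes of the fingers: do not grip, lift or force anything, and leave the new roll and the other things round the printer where they stand.

Things in the scene. Friction and masses are not known exactly. Their poses are not given: they have to be found in the camera images.
- printer: grey desktop label printer, 250 deep (x) x 180 wide (y) x 154 high mm with the lid shut; it does not slide. Origin: underside, midway across, 130 mm behind its front; x points from its front (key side) to its back, y to its left, z up. In front of the lid is a chin, x = -130 to -68, top at z = 80. The swinging lid reaches up to 280 mm above the worktop
- release_key (a point): middle of the top of the black release key, a paddle 36 (x) x 56 (y) mm in a notch in the middle of the chin, its top 86 mm above the worktop, 6 mm above the chin. Press straight down: it sinks about 8 mm, the hooks let go after about 5 to 6 mm, force 2 to 5 N; it springs back
- release (a joint): release key and hooks, rad: 0 = up and hooked, 0.13 = fully pressed; the lid is freed at about 0.09
- lid (a joint): hollow clamshell lid, rad: 0 = shut and hooked, grows as the front edge goes up and back, stop at 1.85. When the hooks let go a spring lifts it to about 0.32 and holds it there. About 2 N at the front edge pushes it further; beyond about 1.15 (balance point) it falls open to the stop by itself, before that it falls back to 0.32. 0.3 kg, damped hinge
- lid_lip (a point): middle of the lower front edge of the lid, with a black finger lip 110 mm wide (y), 7 mm thick, standing out 7 mm in front; the wall is 4 mm thick and the lid is hollow for 45 mm behind it. Moves with the lid, 178 mm from the hinge line; 88 mm above the worktop when shut, about 144 mm when ajar, when the gap over the 85 mm high lower half is open
- lid_hinge (a point): middle of the lid's hinge line, which runs along the printer's y axis at its back, 90 mm above the worktop, 105 mm behind the printer's origin
- guide_left (a joint): left roll guide, m: 0 = innermost, grows as it moves to the printer's left (+y), stop at 0.024; starts between 0 and 0.010, stays where it is left. Geared to the right guide: pushing either one outwards moves both, with 1 to 3 N. The printer's open cavity round them is 132 mm wide (y), x = -44 to +96 mm, floor at z = 20 mm
- guide_right (a joint): right roll guide, m: mirrors the left one (same value, moving to -y), stop at 0.024
- guide_left_face (a point): point on the inner face of the left roll guide, 10 mm below its top. The guides are upright plates 6 mm thick, 64 mm long (x, 32 mm either side of this point), top rounded, 102 mm above the worktop, reaching down to 20 mm. They face each other across the printer's middle plane, 60 to 80 mm apart at the start, 108 mm at the stops
- label_roll: new roll of white labels standing on end beside the printer's right side, 88 mm across, 100 mm high; leave it. Origin: centre of its underside
- vial_1: amber vial with tablets, 36 mm across, 84 mm high, near the printer's front right corner; leave it. Origin: underside
- pill_bottle: white tablet bottle, 48 mm across, 88 mm high; leave it. Origin: underside
- amber_jar: amber jar with white lid, 68 mm across, 92 mm high; leave it. Origin: underside
- stapler: beige stapler 168 x 40 x 71 mm; leave it. Origin: underside
- dose_cup: three nested paper dose cups, 38 mm across, 35 mm high; leave them. Origin: underside
- marker: black marker pen lying to the right of the printer, 136 mm long, 14 mm thick; leave it. Origin: underside, middle

How it is judged (in metres and radians):
On the way, in this order (a step that is already met when the one before it is completed fails the run):
1. the release key is pressed and the lid comes free (value of joint release above 0.05 rad and value of joint lid above 0.03 rad), for 0.02 s.
2. the lid lies open at its stop, held by gravity alone, fingers off it (value of joint lid above 1.75 rad and velocity of joint lid between -0.1 and 0.1 rad/s and contact force between the fingers and printer below 0.2 N), for 0.2 s.
3. the roll guides are pushed fully apart (value of joint each of guide_left, guide_right above 0.0215 m), for 0.2 s.
At the end, for the whole second after the job is handed in: lid resting open within 0.1 rad of its stop (joint above 1.75) and at rest, both guides within 2.5 mm of their outer stops (above 0.0215), fingers off the printer, every other loose thing within 20 mm of where it stood (all of step 2 and all of step 3 and distance of each of label_roll, vial_1, pill_bottle, amber_jar, stapler, dose_cup, marker from where it was at the start of the episode below 0.02 m); the robot touches nothing.
It fails at once if the printer is gripped or forced: fingers act on it with more than 35 N (contact force between the fingers and printer above 35 N).
It fails at once if another part of the arm leans on the printer (contact force between the arm and printer above 35 N).
It fails at once if the new roll or another thing round the printer is lifted or pushed away by more than 20 mm (distance of any of label_roll, vial_1, pill_bottle, amber_jar, stapler, dose_cup, marker from where it was at the start of the episode above 0.02 m).
It also fails if it takes over 48 s, if anything falls off the work surface, if the arm or the gripper's body presses on something with over 40 N, if the wrist force passes 120 N, or if a joint passes its speed limit or range.

## Working session

There is one attempt and no reset: what is moved stays moved. The work goes in short steps, Python scripts to look and compute and a tool call to move; the robot and the scene stay as the last step left them, time stands still between calls to the robot, and variables do not carry over. Pictures are saved under pics/ and viewed, at most 10 in all, crops included, and the job is handed in when it is done.

Besides the shell and the picture viewer there is one more tool, called after ">>>" in YAML: its name, and indented under it one key for each argument. step_arm: Moves the arm, as the interface text tells. Its arguments: {"type":"object","properties":{"plan":{"type":"string"},"hand":{"type":"number"},"force":{"type":"number"}},"required":["plan"]}

```bash
mkdir -p pics; cat > h.py <<'E'
import numpy as np, cv2
from cell import *
def snap(c,f):
    im=read_camera(c); cv2.imwrite('pics/'+f,im[:,:,::-1]); return im
def proj(c,X):
    i=camera_info(c); p=i['mtx']@(np.array(i['R'])@np.array(X,float)+np.array(i['t'])); return p[:2]/p[2]
E
python3 - <<'E'
from h import *
s=sense(); print(s['position'],s['eef_rot'],s['clock'],s['width'])
snap('scene','a.png'); snap('side','b.png')
for c in('scene','side'):
    for n in('printer','release_key','lid_lip','lid_hinge','label_roll','vial_1','pill_bottle','amber_jar','stapler','dose_cup','marker'):
        try:
            r=place_of(c,n)
            print(c,n,[(np.round(x['position']),round(x['p'],2)) for x in r[:2]])
        except Exception as e: print(c,n,e)
print(sense()['clock'])
E
```

```text
[173.66933463 521.22225705 230.48223168] [-3.13979461e+00 -2.16792924e-04  2.81983743e+00] 0.0 0.9989352407117787
scene printer [(array([573.,  50.,  -4.]), 0.91), (array([694., 322.,  -2.]), 0.5)]
scene release_key [(array([467.,  31.,  84.]), 0.45)]
scene lid_lip [(array([504.,  38.,  88.]), 0.95)]
scene lid_hinge []
scene label_roll [(array([ 624., -117.,   -3.]), 0.95), (array([351., 319.,   2.]), 0.49)]
scene vial_1 [(array([ 482., -121.,    2.]), 0.91), (array([504.,  39.,  84.]), 0.68)]
scene pill_bottle [(array([353., 318.,  -2.]), 0.7)]
scene amber_jar [(array([696., 325.,  -1.]), 0.86)]
scene stapler [(array([ 632., -411.,    2.]), 0.79)]
scene dose_cup [(array([354., 318.,  -1.]), 0.61)]
scene marker [(array([ 484., -386.,    6.]), 0.74)]
side printer [(array([575.,  47.,  -1.]), 0.87)]
side release_key [(array([464.,  28.,  88.]), 0.7), (array([390., 246.,   0.]), 0.33)]
side lid_lip [(array([502.,  41.,  90.]), 0.96)]
side lid_hinge []
side label_roll [(array([ 625., -115.,    3.]), 0.91)]
side vial_1 [(array([ 478., -122.,   -2.]), 0.69)]
side pill_bottle [(array([389., 246.,   1.]), 0.63)]
side amber_jar [(array([697., 326.,   2.]), 0.69)]
side stapler [(array([ 628., -412.,   -3.]), 0.78)]
side dose_cup [(array([354., 320.,  -3.]), 0.41)]
side marker [(array([ 485., -384.,   -2.]), 0.6), (array([502.,  39.,  90.]), 0.39)]
1.2
```

View pics/a.png

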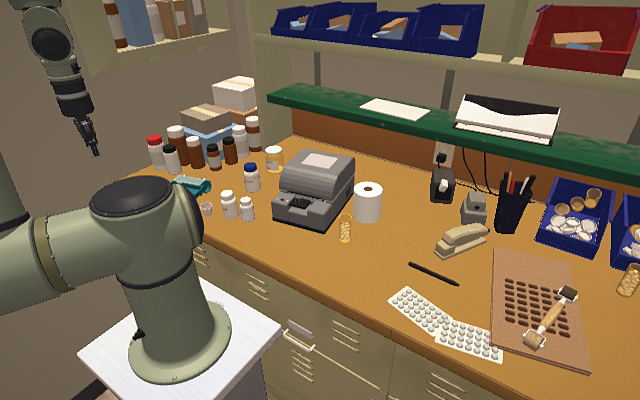

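View pics/b.png

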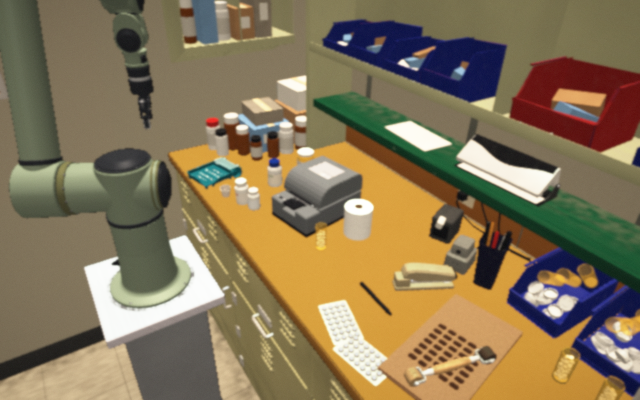

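The scene and side views agree: the printer is near (300,190) in the scene image, with its origin at about (574,48) and a yaw of about 9–10°. The vial and roll stand on its right. Next I'll move over the front with the fingers shut and look with the wrist camera.

```bash
cat >> h.py <<'E'
from scipy.spatial.transform import Rotation as Ro
def Rdown(yaw,tilt=0):
    # tool down with its y along printer y (printer yaw in deg), tilted forward by tilt deg
    y=np.radians(yaw); d=np.array([np.cos(y),np.sin(y),0]); l=np.array([-np.sin(y),np.cos(y),0]); t=np.radians(tilt)
    z=np.sin(t)*d-np.cos(t)*np.array([0,0,1]); return np.c_[np.cross(l,z),l,z]
def go(targets,R=None,P=None):
    s=sense(); R0=Ro.from_euler('xyz',s['eef_rot']).as_matrix(); p0=np.array(s['position']) if P is None else np.array(P)
    for T in targets:
        w=np.degrees(Ro.from_matrix(R0.T@(R0 if R is None else R)).as_rotvec())
        print(np.round(R0.T@(np.array(T)-p0),1),np.round(w,1))
    print('t',s['clock'],'p',np.round(s['position'],1),'F',np.round(s['ft_force'],1))
E
python3 -c "
from h import *
go([[430,25,230]],Rdown(9.5))"
```

```text
[-400.  -390.3    1.3] [ -0.    0.  -27.9]
t 1.2 p [174.  521.8 231.3] F [-0.6 -0.3 -0.1]
```

>>> step_arm:
  plan: "-40 -39 0 0 0 -3; -80 -78 0 0 0 -6; -120 -117 0 0 0 -9; -160 -156 0 0 0 -12; -200 -195 0 0 0 -15; -240 -234 0 0 0 -18; -280 -273 0 0 0 -21; -320 -312 0 0 0 -24; -360 -351 0 0 0 -27; -400 -390 0 0 0 -28; -400 -390 0 0 0 -28; -400 -390 0 0 0 -28; -400 -390 0 0 0 -28"
  hand: -1

```text
clock: 2.82
position: [429.4, 26.4, 231.3]
eef_rot: [3.141, -0.0, -2.973]
ft_force: [0.6, -0.2, -0.4]
width: 0.0
gripper_force: 0.0
```

```bash
python3 - <<'E'
from h import *
s=sense(); print(s['position'],s['eef_rot'],s['clock'],s['width'])
snap('wrist','c.png')
for n in('printer','release_key','lid_lip','vial_1','label_roll'):
    print(n,[(np.round(x['position'],1),round(x['p'],2)) for x in place_of('wrist',n)[:2]])
E
```

```text
[429.39118181  26.40652704 231.26191188] [ 3.14122791e+00 -3.80666585e-04 -2.97280022e+00] 2.825 0.00019262780977488065
printer []
release_key [(array([470.8,  30. ,  90.2]), 0.81)]
lid_lip []
vial_1 [(array([ 478.9, -124.1,    3.6]), 0.8)]
label_roll [(array([ 621.1, -117.1,   -1.7]), 0.64)]
```

View pics/c.png

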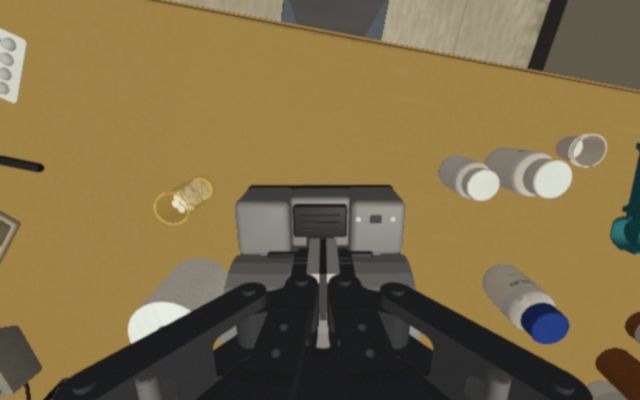

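The wrist view shows the chin aligned with the image: front edge at row 187, key centred at about (320,220), and the vial and roll off to the left. I'll turn the key and chin pixels into positions.

```bash
cat >> h.py <<'E'
def ray(u,v,z):
    s=sense(); i=camera_info('wrist'); T=np.array(i['tool_from_camera']); R=Ro.from_euler('xyz',s['eef_rot']).as_matrix()
    d=R@T[:3,:3]@np.linalg.solve(i['mtx'],[u,v,1.]); o=R@T[:3,3]+np.array(s['position'])
    return o+d*(z-o[2])/d[2]
E
python3 - <<'E'
from h import *
for u,v,z in((320,205,86),(320,236,86),(293,220,86),(346,220,86),(238,196,80),(402,196,80),(250,187,80),(390,187,80)): print(u,v,np.round(ray(u,v,z),1))
go([[464,31,100]],Rdown(9.5))
E
```

```text
320 205 [450.6  26.6  86. ]
320 236 [484.1  32.2  86. ]
293 220 [471.2   2.1  86. ]
346 220 [462.1  55.5  86. ]
238 196 [457.1 -57.   80. ]
402 196 [429.1 107.5  80. ]
250 187 [445.6 -45.8  80. ]
390 187 [421.9  93.3  80. ]
[-34.4  -0.7 131.4] [-0.   0.   0.1]
t 3.125 p [429.9  25.9 231.4] F [ 0.3  0.2 -0.7]
```

>>> step_arm:
  plan: "-10 -1 40 0 0 0; -22 -1 80 0 0 0; -36 -1 115 0 0 0; -36 -1 139 0 0 0; -36 -1 143 0 0 0; -36 -1 145 0 0 0; -36 -1 147 0 0 0; -36 -1 149 0 0 0; -36 -1 151 0 0 0; -36 -1 152 0 0 0; -36 -1 152 0 0 0; -36 -1 152 0 0 0"

```text
clock: 4.62
position: [465.6, 30.3, 79.2]
eef_rot: [3.142, -0.0, -2.975]
ft_force: [-3.0, -0.7, 4.4]
width: -0.001
gripper_force: 2.1
```

```bash
python3 - <<'E'
from h import *
snap('side','d.png')
for c in('side',):
  for n in('lid_lip','release_key'): print(n,[(np.round(x['position'],1),round(x['p'],2)) for x in place_of(c,n)[:2]])
go([[466,29,79]],Rdown(9.5))
E
```

```text
lid_lip [(array([508.9,  39.2, 144.2]), 0.66)]
release_key [(array([464.5,  29.9,  78.9]), 0.48)]
[-0.1 -1.3  0.3] [-0.  -0.   0.1]
t 4.775 p [465.7  30.3  79.3] F [-3.6 -1.7  3.9]
```

```bash
python3 - <<'E'
from h import *
R=Rdown(9.5,45); d=np.array([np.cos(.166),np.sin(.166),0]); L=np.array([510,39.5,0])
go([L-100*d+[0,0,118], L-70*d+[0,0,118],L+3*d+[0,0,118]],R)
E
```

```text
[ 54.8   1.8 -38.7] [  0.  -45.    0.1]
[ 24.8   1.8 -38.7] [  0.  -45.    0.1]
[-48.2   1.7 -38.7] [  0.  -45.    0.1]
t 4.775 p [465.7  30.3  79.3] F [-3.6 -1.7  3.9]
```

>>> step_arm:
  plan: "0 2 -15 0 0 0; 25 2 -35 0 -9 0; 45 2 -39 0 -18 0; 55 2 -39 0 -27 0; 55 2 -39 0 -36 0; 55 2 -39 0 -45 0; 55 2 -39 0 -45 0; 40 2 -39 0 -45 0; 25 2 -39 0 -45 0; 25 2 -39 0 -45 0; 25 2 -39 0 -45 0"

```text
clock: 6.15
position: [462.8, 23.5, 137.4]
eef_rot: [3.129, 0.748, -2.975]
ft_force: [0.6, -1.0, 0.6]
width: 0.002
gripper_force: 0.0
```

```bash
python3 - <<'E'
from h import *
s=sense(); print(s['eef_rot'],s['joint_positions'])
im=read_camera('scene'); cv2.imwrite('pics/e.png',cv2.resize(im[90:290,200:440,::-1],None,fx=3,fy=3))
for c in('scene','side','wrist'):
  if c!='scene': read_camera(c)
  print(c,[(np.round(x['position'],1),round(x['p'],2)) for x in place_of(c,'lid_lip')[:2]])
go([])
E
```

```text
[ 3.12866103  0.74843683 -2.97457451] [-0.3434119   0.00360041 -1.29630587 -0.40487669  0.35086721 -0.39110913]
scene [(array([514.1,  37. , 144.2]), 0.78)]
side [(array([510. ,  40. , 141.3]), 0.56), (array([ 630.7, -411.7,   -4.6]), 0.17)]
wrist []
t 6.45 p [463.9  22.6 138.5] F [-0.7 -0.7  0. ]
```

View pics/e.png

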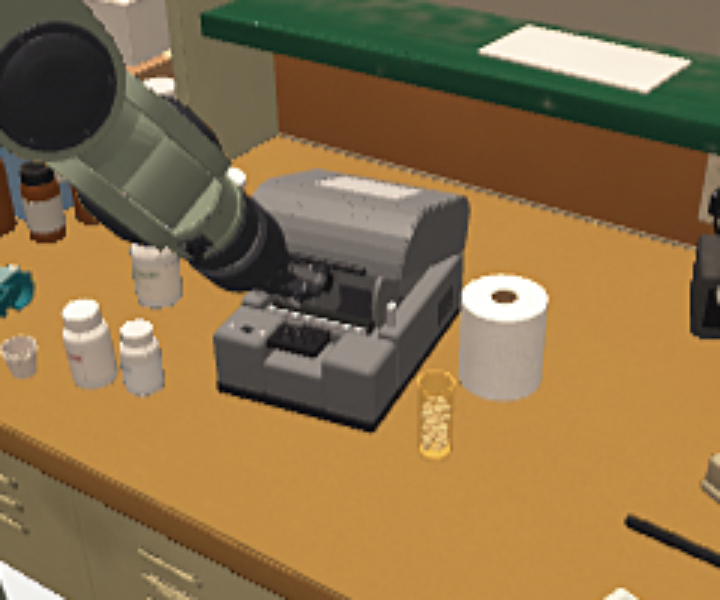

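The scene view shows the lid ajar at (350,240) in the crop and the fingertips just in front of it. The elbow is at its limit, so this pose was only partly reached. I'll go a bit further forward and lower.

```bash
python3 - <<'E'
from h import *
R=Rdown(9.5,45); d=np.array([np.cos(.166),np.sin(.166),0]); L=np.array([511,39.5,0])
go([L-35*d+[0,0,130],L-35*d+[0,0,120],L+3*d+[0,0,120]],R)
E
```

```text
[-4.6  8.7 16.1] [ 0.7 -1.9  0. ]
[ 2.2  8.6 23.4] [ 0.7 -1.9  0. ]
[-25.5   8.3  49.3] [ 0.7 -1.9  0. ]
t 6.45 p [463.9  22.6 138.5] F [-0.7 -0.7  0. ]
```

>>> step_arm:
  plan: "-4 5 8 0 -1 0; -4 9 16 1 -2 0; 0 9 20 1 -2 0; 2 9 23 1 -2 0; 2 9 23 1 -2 0"

```text
clock: 7.08
position: [486.7, 32.7, 127.1]
eef_rot: [-3.14, 0.771, -2.975]
ft_force: [-0.4, 0.2, 0.5]
width: 0.002
gripper_force: 0.0
```

```bash
python3 - <<'E'
from h import *
s=sense(); print(s['eef_rot'],s['joint_positions'])
R=Rdown(9.5,45); d=np.array([np.cos(.166),np.sin(.166),0]); L=np.array([511,39.5,0])
go([L-35*d+[0,0,120],L+3*d+[0,0,120]],R)
E
```

```text
[-3.14013846  0.77091805 -2.97539186] [-0.27445155  0.10530915 -1.29575129 -0.55164651  0.30038467 -0.32602359]
[12.1  2.7 -1.9] [-0.1 -0.8  0. ]
[-15.2   2.7  24.6] [-0.1 -0.8  0. ]
t 7.075 p [486.7  32.7 127.1] F [-0.4  0.2  0.5]
```

>>> step_arm:
  plan: "4 3 6 0 -1 0; 2 3 10 0 -1 0; -3 3 14 0 -1 0; -8 3 18 0 -1 0; -12 3 22 0 -1 0; -15 3 25 0 -1 0; -15 3 25 0 -1 0"

```text
clock: 7.95
position: [514.8, 40.6, 120.2]
eef_rot: [-3.139, 0.79, -2.974]
ft_force: [0.6, 0.1, 0.9]
width: 0.002
gripper_force: 0.0
```

```bash
python3 - <<'E'
from h import *
s=sense(); print(s['eef_rot'],s['joint_positions'])
im=read_camera('scene'); cv2.imwrite('pics/f.png',cv2.resize(im[90:290,200:440,::-1],None,fx=3,fy=3))
print([(np.round(x['position'],1),round(x['p'],2)) for x in place_of('scene','lid_lip')[:2]])
go([])
E
```

```text
[-3.13920077  0.78978538 -2.97400109] [-0.2283867   0.1900398  -1.26488121 -0.63437352  0.2751852  -0.28604045]
[(array([510.9,  37.7, 141.8]), 0.61)]
t 8.05 p [514.2  40.6 119.9] F [ 0.  -0.8 -0.3]
```

View pics/f.png

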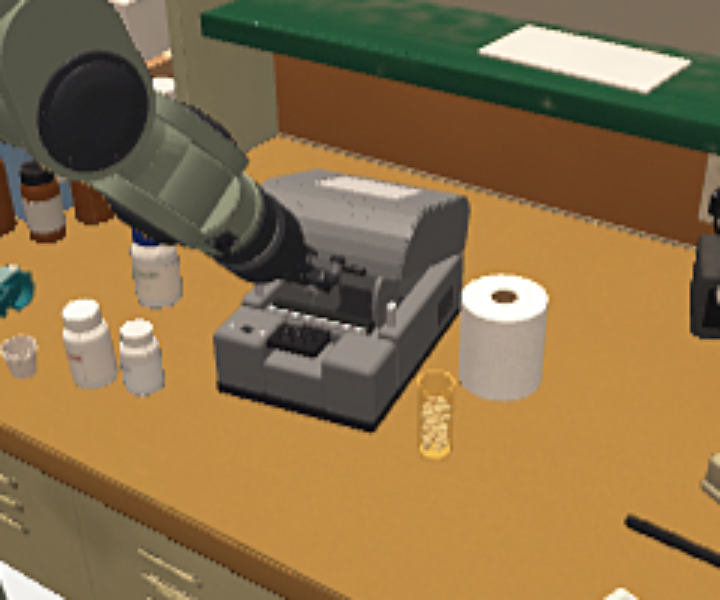

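The fingertips are under the lip at about (330,280) in the crop, with no contact force. Now I'll lift along the lip's arc.

```bash
python3 - <<'E'
from h import *
d=np.array([np.cos(.166),np.sin(.166),0]); H=np.array([511,39.5,90])+169.5*d; H[1]+=.6
print(H)
a=np.arange(.39,1.4,.08)
go([H-178*np.cos(t)*d+[0,0,178*np.sin(t)]+3*d+[0,0,-24] for t in a])
E
```

```text
[678.16998687  68.10795407  90.        ]
[-13.   -0.   -6.4] [0. 0. 0.]
[-26.4  -0.  -11.3] [0. 0. 0.]
[-40.1  -0.1 -15.1] [0. 0. 0.]
[-54.1  -0.1 -17.8] [0. 0. 0.]
[-68.2  -0.1 -19.4] [0. 0. 0.]
[-82.5  -0.1 -19.9] [0. 0. 0.]
[-96.7  -0.1 -19.2] [0. 0. 0.]
[-1.108e+02 -1.000e-01 -1.740e+01] [0. 0. 0.]
[-1.247e+02 -1.000e-01 -1.440e+01] [0. 0. 0.]
[-1.384e+02 -1.000e-01 -1.040e+01] [0. 0. 0.]
[-1.517e+02 -1.000e-01 -5.200e+00] [0. 0. 0.]
[-1.645e+02 -1.000e-01  9.000e-01] [0. 0. 0.]
[-1.768e+02 -1.000e-01  8.100e+00] [0. 0. 0.]
t 8.05 p [514.2  40.6 119.9] F [ 0.  -0.8 -0.3]
```

>>> step_arm:
  plan: "-7 0 -3 0 0 0; -13 0 -6 0 0 0; -20 0 -9 0 0 0; -26 0 -11 0 0 0; -33 0 -13 0 0 0; -40 0 -15 0 0 0"

```text
clock: 8.8
position: [531.8, 43.5, 159.4]
eef_rot: [-3.14, 0.789, -2.975]
ft_force: [-1.5, 0.0, -1.2]
width: 0.003
gripper_force: 0.6
```

```bash
python3 - <<'E'
from h import *
s=sense(); print(s['eef_rot'],s['joint_positions'])
read_camera('side')
print([(np.round(x['position'],1),round(x['p'],2)) for x in place_of('side','lid_lip')[:2]])
go([])
E
```

```text
[-3.13953888  0.78939403 -2.97454923] [-0.20656562  0.07532405 -1.17667089 -0.43544029  0.2601183  -0.26923404]
[(array([ 482.6, -383.2,   -2.6]), 0.68), (array([526.9,  45.1, 179. ]), 0.58)]
t 8.9 p [532.8  43.4 160.4] F [-0.1 -0.4 -0.3]
```

>>> step_arm:
  plan: "-14 0 -3 0 0 0; -28 0 -4 0 0 0; -42 0 -5 0 0 0; -57 0 -4 0 0 0; -71 0 -2 0 0 0; -85 0 1 0 0 0; -98 0 5 0 0 0; -112 0 10 0 0 0; -125 0 16 0 0 0; -137 0 23 0 0 0; -137 0 23 0 0 0; -137 0 23 0 0 0"

```text
clock: 10.4
position: [642.3, 62.3, 239.2]
eef_rot: [-3.14, 0.788, -2.975]
ft_force: [-0.9, 0.1, -0.4]
width: -0.001
gripper_force: 0.0
```

```bash
python3 - <<'E'
from h import *
im=read_camera('scene'); cv2.imwrite('pics/g.png',cv2.resize(im[90:290,200:440,::-1],None,fx=3,fy=3))
s=sense(); print(s['eef_rot'],s['joint_positions'])
go([[520,40,260]],Rdown(9.5))
E
```

```text
[-3.14006216  0.78784178 -2.97498214] [-0.10898087  0.09214378 -0.83490807 -0.1251725   0.1926003  -0.19682874]
[  72.8   -1.8 -102.6] [-0.1 45.1  0. ]
t 10.45 p [642.1  62.2 239.2] F [-0.3 -0.1  0.5]
```

View pics/g.png

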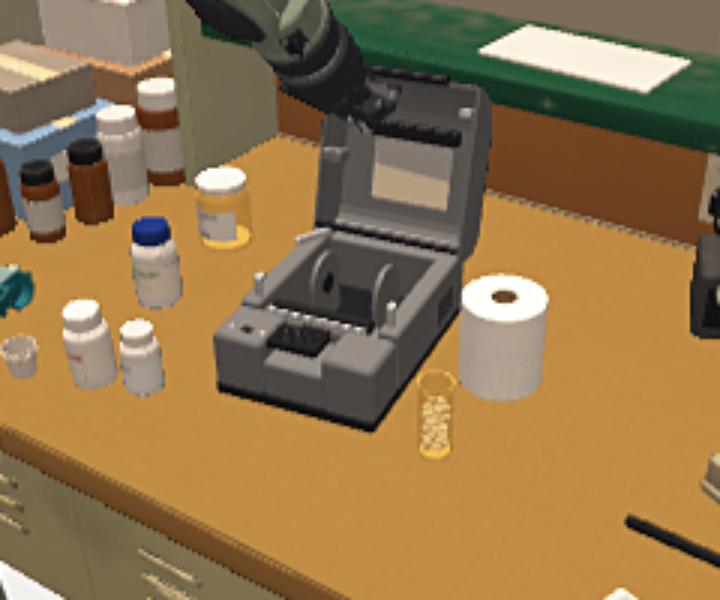

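The lid stands open past balance: its inside faces us at about (400,160), and both guides show at (322,275) and (385,290). I'll back off, turn the tool down, and look at the guides.

>>> step_arm:
  plan: "18 0 -26 0 0 0; 36 0 -51 0 0 0; 54 -1 -77 0 9 0; 73 -2 -103 0 18 0; 73 -2 -103 0 27 0; 73 -2 -103 0 36 0; 73 -2 -103 0 45 0; 73 -2 -103 0 45 0; 73 -2 -103 0 45 0"

```text
clock: 11.58
position: [519.6, 39.8, 260.0]
eef_rot: [-3.14, 0.005, -2.976]
ft_force: [0.6, 0.1, 0.4]
width: -0.0
gripper_force: 0.0
```

```bash
python3 - <<'E'
from h import *
s=sense(); print(s['eef_rot'],s['joint_positions'])
for c in('side','scene'):
  im=read_camera(c)
  if c=='scene':cv2.imwrite('pics/i.png',cv2.resize(im[90:290,200:440,::-1],None,fx=3,fy=3))
  for n in('guide_left_face','lid_lip','lid_hinge'):
    print(c,n,[(np.round(x['position'],1),round(x['p'],2)) for x in place_of(c,n)[:2]])
snap('wrist','h.png')
print([(np.round(x['position'],1),round(x['p'],2)) for x in place_of('wrist','guide_left_face')[:2]])
go([])
E
```

```text
[-3.1403918   0.0047088  -2.97602337] [-6.52586709e-02  2.50917084e-01 -2.21727130e-01  1.09329347e+00
 -9.17153231e-05 -2.30825349e-01]
side guide_left_face [(array([593.4,  88.2,  94.8]), 0.49)]
side lid_lip []
side lid_hinge [(array([681. ,  71.5,  93.4]), 0.87)]
scene guide_left_face []
scene lid_lip [(array([727.7,  74.8, 258.5]), 0.92)]
scene lid_hinge [(array([682.6,  70.3,  89.4]), 0.57)]
[(array([594.9,  89.3,  92.8]), 0.56)]
t 12.075 p [520.3  39.7 261.1] F [-1.1 -0.9  0. ]
```

View pics/i.png

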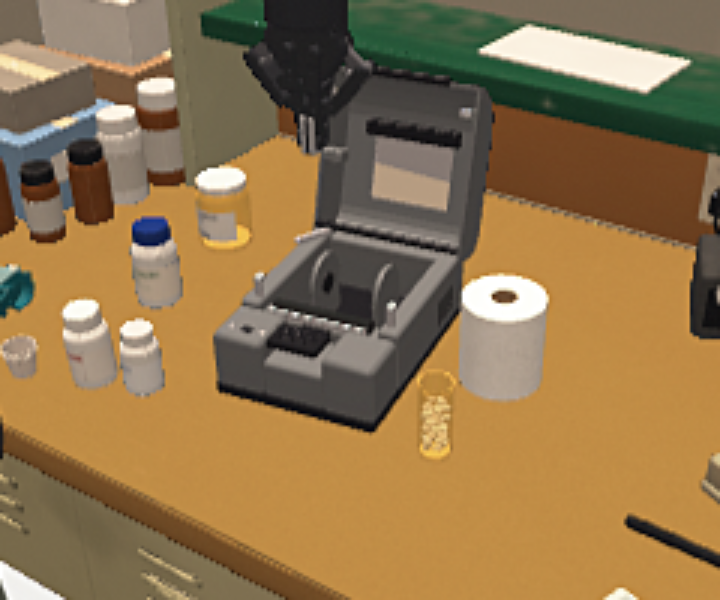

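The lid lies at its stop: the lip at (728,75,258) against the hinge gives about 1.84 rad. The guides sit inside the cavity at (322,275) and (385,290) in the crop. The left face at about (594,89,94) means a gap of roughly 68 mm, which is plausible. I'll go in between them.

```bash
python3 - <<'E'
from h import *
l=np.array([-.182,.983,0]); m=np.array([600,55,0])
go([m+[0,0,150],m+[0,0,74],m+15*l+[0,0,74],m+40*l+[0,0,74]],Rdown(10.5))
E
```

```text
[-80.6   2.1 111.4] [-0.1  0.3 -1. ]
[-80.3   2.3 187.4] [-0.1  0.3 -1. ]
[-80.   17.3 187.4] [-0.1  0.3 -1. ]
[-79.6  42.2 187.4] [-0.1  0.3 -1. ]
t 12.075 p [520.3  39.7 261.1] F [-1.1 -0.9  0. ]
```

>>> step_arm:
  plan: "-27 1 20 0 0 0; -54 2 50 0 0 0; -81 2 80 0 0 -1; -81 2 110 0 0 -1; -81 2 135 0 0 -1; -81 2 155 0 0 -1; -81 2 172 0 0 -1; -81 2 187 0 0 -1; -81 2 187 0 0 -1; -81 2 187 0 0 -1"

```text
clock: 13.32
position: [601.2, 54.9, 74.6]
eef_rot: [-3.14, 0.005, -2.959]
ft_force: [-0.2, 0.6, -0.5]
width: -0.002
gripper_force: 0.0
```

>>> step_arm:
  plan: "0 4 0 0 0 0; 0 8 0 0 0 0; 0 11 0 0 0 0; 0 14 0 0 0 0; 0 16 0 0 0 0; 0 18 0 0 0 0; 0 20 0 0 0 0; 0 22 0 0 0 0; 0 24 0 0 0 0; 0 26 0 0 0 0; 0 28 0 0 0 0; 0 28 0 0 0 0"

```text
clock: 14.82
position: [595.5, 82.8, 74.0]
eef_rot: [-3.14, 0.004, -2.958]
ft_force: [0.9, 0.3, -0.5]
width: -0.001
gripper_force: 0.2
```

>>> step_arm:
  plan: "0 1.5 0 0 0 0; 0 3 0 0 0 0; 0 4.5 0 0 0 0; 0 6 0 0 0 0; 0 7.5 0 0 0 0; 0 9 0 0 0 0; 0 9 0 0 0 0"

```text
clock: 15.7
position: [593.9, 91.5, 74.0]
eef_rot: [-3.14, 0.004, -2.958]
ft_force: [0.2, -0.5, 0.2]
width: -0.001
gripper_force: 0.3
```

>>> step_arm:
  plan: "0 1 0 0 0 0; 0 2 0 0 0 0; 0 2 0 0 0 0"

```text
clock: 16.08
position: [593.7, 92.8, 74.0]
eef_rot: [-3.139, 0.004, -2.959]
ft_force: [0.1, -3.0, 0.9]
width: 0.0
gripper_force: 1.6
```

>>> step_arm:
  plan: "0 0.5 0 0 0 0; 0 1 0 0 0 0; 0 1 0 0 0 0"

```text
clock: 16.45
position: [593.6, 93.0, 74.0]
eef_rot: [-3.138, 0.004, -2.959]
ft_force: [1.9, -6.7, 0.4]
width: 0.002
gripper_force: 3.1
```

The force is rising with no motion, so the guides are at their stop, about 39 mm off the middle plane as expected. I'll back off and rise.

>>> step_arm:
  plan: "0 -6 0 0 0 0; 0 -15 0 0 0 0; 0 -22 0 0 0 0; 0 -22 -20 0 0 0; 0 -22 -50 0 0 0; 0 -22 -90 0 0 0; 20 -22 -130 0 0 0; 50 -22 -170 0 0 0; 80 -22 -190 0 0 0; 80 -22 -190 0 0 0; 80 -22 -190 0 0 0; 80 -22 -190 0 0 0"

```text
clock: 17.95
position: [518.1, 58.2, 262.7]
eef_rot: [-3.141, 0.003, -2.959]
ft_force: [-1.1, -0.2, 0.0]
width: 0.001
gripper_force: 0.0
```

```bash
python3 - <<'E'
from h import *
im=read_camera('scene'); cv2.imwrite('pics/j.png',cv2.resize(im[90:290,200:440,::-1],None,fx=3,fy=3))
for c in('scene','side','wrist'):
  if c!='scene': read_camera(c)
  for n in('guide_left_face','lid_lip','label_roll','vial_1'):
    print(c,n,[(np.round(x['position'],1),round(x['p'],2)) for x in place_of(c,n)[:1]])
go([])
E
```

```text
scene guide_left_face [(array([588.3, 103.8,  94.3]), 0.6)]
scene lid_lip [(array([727. ,  71.9, 258.8]), 0.57)]
scene label_roll [(array([ 6.279e+02, -1.140e+02, -3.000e-01]), 0.92)]
scene vial_1 [(array([ 479. , -119.7,    0.7]), 0.92)]
side guide_left_face []
side lid_lip [(array([467.2,  26.5,  88.1]), 0.72)]
side label_roll [(array([ 625.5, -115.3,    5.4]), 0.62)]
side vial_1 [(array([ 479. , -122.6,   -4.3]), 0.66)]
wrist guide_left_face [(array([588.6, 111.1,  89. ]), 0.63)]
wrist lid_lip []
wrist label_roll [(array([ 620.4, -116. ,   -3.6]), 0.62)]
wrist vial_1 [(array([ 483.5, -125.2,    1.7]), 0.56)]
t 18.7 p [517.9  58.2 263.7] F [ 0.1 -1.   0.5]
```

View pics/j.png

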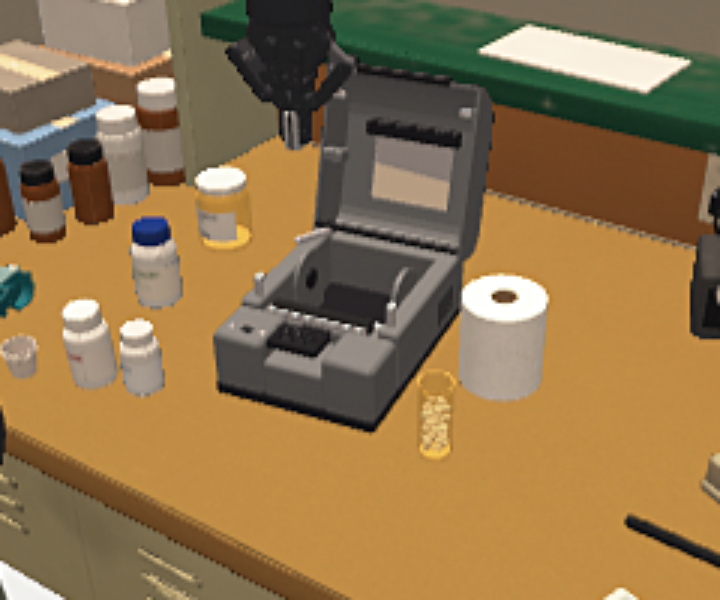

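The lid is still open, both guides are against the cavity sides at (303,275) and (403,290) in the crop, and the surrounding things haven't moved. I'm handing it in.

```bash
python3 -c "
from cell import *
print(job_done())"
```

```text
the job is handed in; nothing more can be done
None
```

The job is handed in at about 19 s of the 48 s: the key was pressed, the lid lies open at its stop (about 1.84 rad by camera), and the guides are pushed out to their stops. I saw nothing round the printer move; the hand-in gave no verdict.

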